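# Isolate the grinder and prove it dead

### The job

Make the workshop's pedestal grinder safe before its wheel is changed, with the gripper's fingers shut: press the red stop button fully in and let it go, then tip the grinder's yellow rocker fully to OFF (the end with the red dot goes down), and only after that press the green start button fully in and let it go, to prove that the grinder is dead. Leave the yellow rocker OFF, do not tip the white and blue rockers, and do not move or pick up the spanner, mug, jar or bearing lying about.

Things in the scene. Friction and masses are not known exactly. Their poses are not given: they have to be found in the camera images.
- station: Grey push-button box fixed to the bench, 100 (x) x 200 (y) x 60 mm high, with a red and a green button side by side on its top, 50 mm either side of its middle (which is on which side varies). Origin: centre of its underside; z up.
- switch_box: Black switch box fixed to the bench, 120 (x) x 240 (y) x 50 mm high, with three rockers side by side on its top, 75 mm apart along its y (their order varies). Origin: centre of its underside; x points away from the robot, z up.
- red_button_top (a point): Centre of the top of the red stop button, a round cap of 36 mm diameter that stands 10 mm out of a black collar of 52 mm diameter; top 82 mm above the bench when released. Press it straight down.
- red_button (a joint): Press of the red button, m: 0 = released, 0.006 = fully in. Sprung: starts to give at 1.5 N, fully in at 5 N, comes back by itself.
- green_button_top (a point): Centre of the top of the green start button, same size, height and spring as the red one.
- green_button (a joint): Press of the green button, m: 0 = released, 0.006 = fully in; sprung like the red one.
- yellow_rocker_off_end (a point): A point on the top face of the yellow rocker, on its red dot: 28 mm from the pivot towards its OFF end, on the middle line. It lies about 70 mm above the bench when ON and 58 mm when OFF; its axes tilt with the paddle.
- yellow_rocker (a joint): Yellow rocker paddle on the switch box, 70 mm long (along the box's x), 34 mm wide, 6 mm thick, pivoted at its middle about the box's y, the pivot 61 mm above the bench. A red dot marks its OFF end (nearer the robot, -x of the box), a black line its ON end. Radians: about -0.2 = fully ON (far end with the black line down), +0.2 = fully OFF (near end with the red dot down). It has no spring: about 1.5 N at the end tips it and it stays where it is left. Starts ON.
- white_rocker_off_end (a point): A point on the top face of the white rocker, on its red dot: 28 mm from the pivot towards its OFF end, on the middle line. It lies about 70 mm above the bench when ON and 58 mm when OFF; its axes tilt with the paddle.
- white_rocker (a joint): White rocker, same build and values as the yellow one. Starts ON and is to stay so.
- blue_rocker_off_end (a point): A point on the top face of the blue rocker, on its red dot: 28 mm from the pivot towards its OFF end, on the middle line. It lies about 70 mm above the bench when ON and 58 mm when OFF; its axes tilt with the paddle.
- blue_rocker (a joint): Blue rocker, same build and values as the yellow one. Starts OFF and is to stay so.
- spanner_mid (a point): Middle of a loose steel spanner, 160 mm long, lying on the bench roughly along y, in front of (robot side of) the switch box. To be left alone.
- mug_mid (a point): Centre (half-way up) of a loose blue mug, 76 mm diameter, 85 mm high, behind the switch box. To be left alone.
- jar_mid (a point): Centre (half-way up) of a loose amber glass jar with a steel cap, 60 mm diameter, 75 mm high, behind the station. To be left alone.
- bearing_mid (a point): Centre of a loose steel bearing ring, 52 mm outside and 24 mm inside diameter, 15 mm high, flat on the bench in front of the station. To be left alone.

How it is judged:
On the way, in this order (a step that is already met when the one before it is completed fails the run):
1. the red stop button is pressed in (value of joint red_button above 0.0045 m), for 0.05 s.
2. the red button is let go, the rocker still ON (value of joint red_button below 0.0015 m and value of joint yellow_rocker below 0 rad), for 0.05 s.
3. the yellow rocker is tipped to OFF (value of joint yellow_rocker above 0.14 rad), for 0.2 s.
4. the green start button is pressed in, the yellow rocker OFF (value of joint green_button above 0.0045 m and value of joint yellow_rocker above 0.14 rad), for 0.05 s.
At the end, for the whole second after the job is handed in: The yellow rocker is OFF (above 0.14 rad), the white one still ON (below -0.12 rad), the blue one still OFF (above 0.12 rad), both buttons are released (within 1.5 mm), and the spanner, mug, jar and bearing are at rest within 15 mm of where they were (value of joint yellow_rocker above 0.14 rad and value of joint white_rocker below -0.12 rad and value of joint blue_rocker above 0.12 rad and value of joint each of red_button, green_button below 0.0015 m and distance of each of spanner_mid, mug_mid, jar_mid, bearing_mid from where it was at the start of the episode below 0.015 m and linear speed of each of spanner, mug, jar, bearing below 0.02 m/s); the robot touches nothing.
It fails at once if the green start button is pressed (over 2 mm) while the yellow rocker is not OFF (value of joint green_button above 0.002 m and value of joint yellow_rocker below 0.14 rad).
It fails at once if the white rocker is tipped towards OFF (value of joint white_rocker above -0.1 rad).
It fails at once if the blue rocker is tipped towards ON (value of joint blue_rocker below 0.1 rad).
It fails at once if the spanner, mug, jar or bearing is shifted or lifted by more than 15 mm (distance of any of spanner_mid, mug_mid, jar_mid, bearing_mid from where it was at the start of the episode above 0.015 m).
It also fails if it takes over 45 s, if anything falls off the work surface, if the arm or the gripper's body presses on something with over 40 N, if the wrist force passes 120 N, or if a joint passes its speed limit or range.

### The arm

A 6-joint arm with a two-finger parallel gripper is mounted at the origin on the work surface. World frame = base frame: x ahead of the robot, y to its left, z up, the work surface at z = 0. Lengths are in m, angles in rad, forces in N, time in s.
With the tool pointing down it reaches from about 0.375 to 0.9 m from the base axis. Payload 3.1 kg.
Tool frame: the origin (TCP) lies between the finger pads; the fingertips stand 11 mm ahead of it and the grasp point (between the pads) lies 8 mm behind it; z points along the fingers, y is the direction in which the jaws open and shut (so a half turn about z gives the same grasp; the last joint's range is limited). The gripper opens to 85 mm and grips with 20 to 120 N. Pads are 22 mm wide; open, the fingers measure 114 mm over their backs; the gripper's body (76 mm by 85 mm) begins 54 mm behind the grasp point. The pads swing forward as they close: fully open they stand 13 mm farther back than shut.
Start: joints at [-0.178, 0.527, 1.433, -0, 1.181, -0.178], TCP at [0.625, 0, 0.215] pointing down, gripper open.
Joint ranges: [-3.08, 3.08], [-0.75, 2.2], [0.22, 2.44], [-1.43, 4.57], [0, 2.65], [-2.85, 2.85]. Speed limits (rad/s): [2.79, 2.79, 3.14, 3.14, 3.14, 3.14].

### API

Orientations are given as a unit quaternion [x, y, z, w].
In Python, from station import manip gives the robot as it stands.
- The arm moves only by the tool move_arm, never from a script. Its argument "deltas" is a list of rows, each a list of 5 numbers: the shift along the tool's x, y, z in units of 40 cm (1.0 is 40 cm), then the turn about the tool's z in units of 0.5 rad (1.0 is 0.5 rad), then the opening in per cent of the stroke, from 0 (shut) to 100 (fully open). In form: [[x, y, z, twist, grip], ...]. A call has exactly 8 rows; each row is the pose to reach, as a shift and turn from the pose commanded when the call began, along the tool's axes at that moment; what a row does not reach only later rows make up. A row lasts 1/12 s, in which the tool goes at most 41.7 mm and 7.16 degrees, less where a joint would pass 70% of its speed; a pose out of reach is approached as far as the arm can. A call with a number of a shift or a turn outside -1 to 1 is refused whole. A call with a gripper value outside its range is refused whole. The fingers move at their own pace and stop on an object; "force" is the grip in N (left out, the last holds). Time passes only in rows, so rows that repeat a pose let the fingers close, or fill a call up. It gives the time, the measured TCP pose, the force and the opening at its end, in the units of the state.
- manip.sense(): the state, without advancing time (a new reading comes with each control period).
- manip.snapshot(name): name is "scene" or "side" or "wrist"; returns (picture, depth): 420x560x3 uint8, red, green, blue; 420x560 float32, m along the optical axis (not along the pixel's ray), 0 where there is no reading.
- manip.get_calibration(name): a dict with "vfov" (degrees; the focal length in pixels is half the picture's height over the tangent of half this angle, whatever the lens; pixels are square), "cx", "cy" (the principal point, pixels), "pose" (4x4, takes a point from camera to world coordinates). Camera axes: x right, y down, z forward; pixel columns grow to the right and rows downward; lengths in m; the calibration is good to about 2 mm. A picture is of the moment at which its call begins: read the wrist's pose just before it. get_calibration takes no time and is no camera call; for the wrist camera it gives the pose at the moment of the call.
- manip.sign_off(): hands the job in, once; it reports no verdict.
The state is a dict: "t": time; "q": joint angles; "qd": joint speeds; "tau": joint torques, N m; "tcp_pos": TCP position; "tool_rot": TCP orientation; "force": force on the tool from outside, world axes, zero at the start; "ft_torque": the same for the moment, N m; "finger_gap": opening from 0.0 (shut) to 1.0 (fully open).
Only numpy, scipy, OpenCV 4.12 (cv2) and the standard library are available. Lean on these libraries where they do the work, as an engineer would, in place of code of your own. Each camera call takes 0.05 s, during which the arm holds its last target.

## Working session

There is one attempt and no reset: what is moved stays moved. The work goes in short steps, Python scripts to look and compute and a tool call to move; the robot and the scene stay as the last step left them, time stands still between calls to the robot, and variables do not carry over. Pictures are saved under pics/ and viewed, and the job is handed in when it is done.

Besides the shell and the picture viewer there is one more tool, called after ">>>" as a command line: name --pt "numbers of a row" for each row, then --argument value for the rest. move_arm: Moves the arm, as the interface text tells. Its arguments: {"type":"object","properties":{"deltas":{"type":"array","items":{"type":"array","items":{"type":"number"}}},"force":{"type":"number"}},"required":["deltas"]}

```bash
mkdir -p pics; python3 - <<'E'
from station import manip
import cv2,numpy as np
for n in ["scene","side"]:
    p,d=manip.snapshot(n); c=manip.get_calibration(n)
    cv2.imwrite(f"pics/{n}0.png",p[:,:,::-1]); np.savez(f"{n}0.npz",p=p,d=d,T=c["pose"],v=c["vfov"],cx=c["cx"],cy=c["cy"])
    print(n,c)
s=manip.sense();print(s)
E
```

```text
scene {'vfov': 57.709036217156964, 'cx': 282.57468027909096, 'cy': 205.22395160913325, 'pose': array([[-0.57465842,  0.47018027, -0.6698494 ,  1.01949827],
       [ 0.8183716 ,  0.32417231, -0.4745316 ,  0.31468955],
       [-0.00596877, -0.8208793 , -0.57107053,  0.44051321],
       [ 0.        ,  0.        ,  0.        ,  1.        ]])}
side {'vfov': 51.72842248314901, 'cx': 284.2840719321732, 'cy': 216.59971787312742, 'pose': array([[ 0.74500347, -0.44471265,  0.49719261,  0.14365762],
       [-0.66696044, -0.5095158 ,  0.54365193, -0.46356896],
       [ 0.0115586 , -0.73663038, -0.67619678,  0.64357455],
       [ 0.        ,  0.        ,  0.        ,  1.        ]])}
{'t': 0.1, 'q': array([-1.78503004e-01,  5.28364302e-01,  1.43375843e+00,  5.83314829e-06,
        1.18141732e+00, -1.78541065e-01]), 'qd': array([ 0.00127599, -0.00166727, -0.00257295, -0.00036712, -0.00018911,
        0.00025877]), 'tau': array([ 4.33945943e-04, -4.43301880e+01, -1.78587180e+01, -2.04061280e-04,
        3.88642526e-03,  1.10165692e-05]), 'tcp_pos': array([6.24329744e-01, 1.50234387e-04, 2.13841987e-01]), 'tool_rot': array([ 7.07093774e-01,  7.07119118e-01, -5.53088550e-04, -8.01366510e-04]), 'force': array([-0.6993072 , -0.29483975,  0.18584665]), 'ft_torque': array([ 0.08229157, -0.00360072, -0.02987187]), 'finger_gap': 0.9998281175055558}
```

View pics/scene0.png

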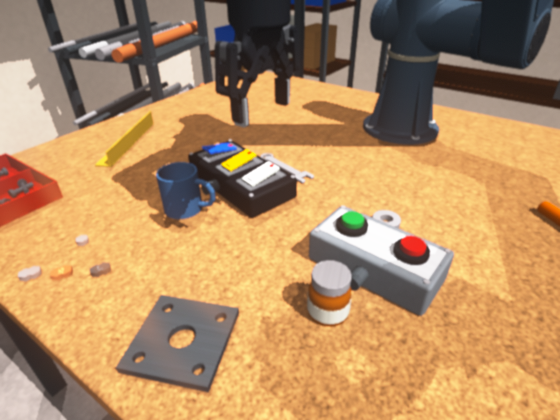

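View pics/side0.png

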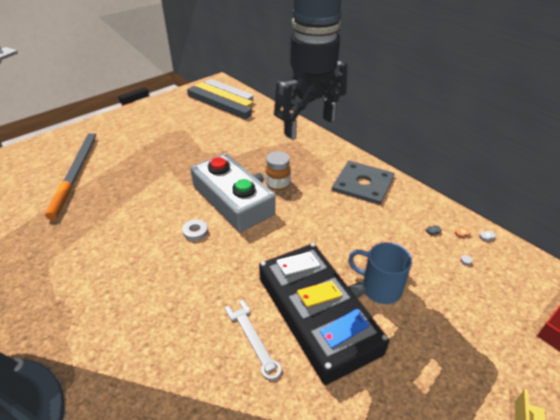

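The scene view shows the red button at (412,249), green at (352,223) and the yellow rocker at (239,160). In the side view, red is at (219,165), green at (244,187), and yellow at (320,295) with its dot near (306,297). I'll measure these by colour and depth.

```bash
cat > h.py <<'E'
import numpy as np,cv2
def load(n):
    z=np.load(n); return z['p'],z['d'],z['T'],float(z['v']),float(z['cx']),float(z['cy'])
def pts(d,T,v,cx,cy,us,vs):
    f=d.shape[0]/2/np.tan(np.radians(v)/2)
    z=d[vs,us]; P=np.c_[(us-cx)/f*z,(vs-cy)/f*z,z]
    return P@T[:3,:3].T+T[:3,3]
def plane(T,v,cx,cy,u,w,h):
    f=210/np.tan(np.radians(v)/2)
    r=T[:3,:3]@np.array([(u-cx)/f,(w-cy)/f,1]); s=(h-T[2,3])/r[2]; return T[:3,3]+s*r
def masks(p):
    hsv=cv2.cvtColor(p,cv2.COLOR_RGB2HSV); H,S,V=[hsv[:,:,i].astype(int) for i in range(3)]
    return dict(red=((H<6)|(H>174))&(S>180)&(V>120),green=(H>45)&(H<75)&(S>150)&(V>80),yellow=(H>24)&(H<33)&(S>200)&(V>150),
      blue=(H>105)&(H<125)&(S>180)&(V>120),white=(S<40)&(V>180))
E
python3 - <<'E'
from h import *
rois={'scene0':dict(red=(390,230,435,265),green=(335,205,370,240),yellow=(215,145,262,175),blue=(195,138,245,160),white=(235,158,285,192)),
'side0':dict(red=(205,150,235,180),green=(230,173,260,203),yellow=(292,275,348,318),blue=(312,305,372,352),white=(275,250,325,282))}
for n in rois:
    p,d,T,v,cx,cy=load(n+'.npz'); m=masks(p)
    for k,(a,b,c,e) in rois[n].items():
        M=np.zeros(m[k].shape,bool);M[b:e,a:c]=m[k][b:e,a:c]
        vs,us=np.nonzero(M); ok=d[vs,us]>0
        P=pts(d,T,v,cx,cy,us[ok],vs[ok])
        if k in('red','green'):
            top=P[P[:,2]>np.percentile(P[:,2],90)-.006]
        else: top=P
        h=.082 if k in('red','green') else .064
        print(n,k,len(us),us.mean().round(1),vs.mean().round(1),'mean',top.mean(0).round(4),'lo',np.percentile(top,2,0).round(3),'hi',np.percentile(top,98,0).round(3),'plane',plane(T,v,cx,cy,us.mean(),vs.mean(),h).round(4))
    # red dot
p,d,T,v,cx,cy=load('side0.npz')
cv2.imwrite('pics/crop.png',cv2.resize(p[230:390,220:420],None,fx=4,fy=4,interpolation=cv2.INTER_CUBIC)[:600,:800,::-1])
for b in [(300,290,312,303),(322,330,336,343),(278,262,290,275)]:
    hsv=cv2.cvtColor(p,cv2.COLOR_RGB2HSV)[b[1]:b[3],b[0]:b[2]].astype(int)
    M=((hsv[:,:,0]<12)|(hsv[:,:,0]>165))&(hsv[:,:,1]>120)
    vs,us=np.nonzero(M);vs+=b[1];us+=b[0]
    print(len(us),us.mean(),vs.mean(),pts(d,T,v,cx,cy,us,vs).mean(0).round(4))
# box tops
for n in ['scene0','side0']:
    p,d,T,v,cx,cy=load(n+'.npz'); vs,us=np.nonzero(d>0); P=pts(d,T,v,cx,cy,us,vs)
    b=(abs(P[:,2])<.02)&(P[:,0]>.3)&(P[:,0]<.8)&(abs(P[:,1])<.4); print('bench z',np.median(P[b,2]))
    # station top: z .06
    for nm,z,box in [('station',.06,(.4,.8,.0,.4)),('switch',.05,(.35,.8,-.3,.1))]:
        b=(abs(P[:,2]-z)<.006)&(P[:,0]>box[0])&(P[:,0]<box[1])&(P[:,1]>box[2])&(P[:,1]<box[3])
        if b.sum()>20: print(n,nm,b.sum(),cv2.minAreaRect((P[b,:2]*1000).astype(np.float32)))
E
```

```text
scene0 red 359 413.5 245.7 mean [0.5727 0.227  0.081 ] lo [0.557 0.211 0.077] hi [0.586 0.242 0.083] plane [0.5756 0.2284 0.082 ]
scene0 green 227 353.2 218.8 mean [0.5654 0.1285 0.0813] lo [0.551 0.113 0.078] hi [0.579 0.142 0.083] plane [0.5666 0.1291 0.082 ]
scene0 yellow 311 238.2 159.7 mean [ 0.4924 -0.1718  0.0631] lo [ 0.458 -0.193  0.057] hi [ 0.524 -0.151  0.07 ] plane [ 0.494  -0.1706  0.064 ]
scene0 blue 150 219.5 148.2 mean [ 0.4762 -0.2398  0.0639] lo [ 0.439 -0.257  0.057] hi [ 0.507 -0.224  0.071] plane [ 0.4766 -0.2396  0.064 ]
scene0 white 553 263.0 171.5 mean [ 0.4853 -0.111   0.0518] lo [ 0.364 -0.185  0.005] hi [ 0.543 -0.077  0.07 ] plane [ 0.504  -0.0975  0.064 ]
side0 red 122 217.8 162.9 mean [0.5647 0.2177 0.0811] lo [0.552 0.205 0.077] hi [0.578 0.233 0.084] plane [0.5628 0.2152 0.082 ]
side0 green 141 243.4 185.4 mean [0.5581 0.1177 0.0813] lo [0.545 0.106 0.077] hi [0.572 0.132 0.084] plane [0.5565 0.1152 0.082 ]<stdin>:14: RuntimeWarning: Mean of empty slice.
  ret = ret.dtype.type(ret / rcount)
  ret = um.true_divide(
Traceback (most recent call last):
IndexError: index -1 is out of bounds for axis 0 with size 0
```

```bash
python3 - <<'E'
from h import *
from scipy.optimize import least_squares
for n in ['scene0','side0']:
    p,d,T,v,cx,cy=load(n+'.npz'); f=210/np.tan(np.radians(v)/2)
    vs,us=np.nonzero(d>0); P=pts(d,T,v,cx,cy,us,vs)
    b=(abs(P[:,2])<.012); us,vs=us[b],vs[b]; z=d[vs,us]
    i=np.random.default_rng(0).choice(len(us),6000); us,vs,z=us[i],vs[i],z[i]
    def res(k,us=us,vs=vs,z=z):
        x=(us-cx)/f;y=(vs-cy)/f;r2=x*x+y*y
        X=x.copy();Y=y.copy()
        for _ in range(6):
            q=X*X+Y*Y;s=1+k[0]*q+k[1]*q*q;X=x/s;Y=y/s
        W=np.c_[X*z,Y*z,z]@T[:3,:3].T
        return W[:,2]+T[2,3]
    f0=lambda k: res(k[:2])-k[2]
    s=least_squares(f0,[0,0,0],loss='soft_l1',f_scale=.002)
    print(n,s.x,'rms before',np.std(res([0,0])),'after',np.std(f0(s.x)))
E
```

```text
scene0 [-0.00603596  0.0160254  -0.0001576 ] rms before 0.002464841343136689 after 0.0024507407845642606
side0 [-3.87081337e-03  1.69495013e-03 -2.48564449e-05] rms before 0.002058878505658139 after 0.002057565715095039
```

```bash
python3 - <<'E'
from h import *
out=[]
for n in ['scene0','side0']:
    p,d,T,v,cx,cy=load(n+'.npz'); vs,us=np.nonzero(d>0); P=pts(d,T,v,cx,cy,us,vs)
    H=np.zeros(d.shape);H[vs,us]=P[:,2]
    g=(np.clip(H/.1,0,1)*255).astype(np.uint8)
    gx=cv2.Canny(g,40,90); o=p.copy(); o[gx>0]=[255,0,255]
    out.append(o[110:330])
    for nm,z,box in [('station',.06,(.4,.8,.0,.4)),('cap',.0815,(.4,.8,.0,.4)),('switch',.05,(.35,.8,-.35,.0))]:
        b=(abs(P[:,2]-z)<.005)&(P[:,0]>box[0])&(P[:,0]<box[1])&(P[:,1]>box[2])&(P[:,1]<box[3])
        Q=P[b]; print(n,nm,b.sum(),Q[:,:2].mean(0).round(4) if len(Q) else '',cv2.minAreaRect((Q[:,:2]*1000).astype(np.float32)))
cv2.imwrite('pics/edge.png',np.vstack(out)[:,:,::-1])
E
```

```text
scene0 station 4288 [0.5834 0.1867] ((614.520263671875, 172.7426300048828), (198.5991668701172, 196.09039306640625), 86.20453643798828)
scene0 cap 640 [0.5696 0.1826] ((605.2325439453125, 152.1486358642578), (121.49607849121094, 172.8338623046875), 57.57710266113281)
scene0 switch 2476 [ 0.5234 -0.157 ] ((548.264404296875, -186.21359252929688), (238.8500213623047, 235.76419067382812), 75.38314819335938)
side0 station 1972 [0.5611 0.1567] ((608.5343627929688, 169.89202880859375), (201.6875762939453, 187.2027130126953), 86.2610855102539)
side0 cap 314 [0.5673 0.1657] ((614.4930419921875, 182.78550720214844), (164.72943115234375, 129.8345947265625), 12.798919677734375)
side0 switch 6378 [ 0.4855 -0.1924] ((544.8281860351562, -190.00299072265625), (239.41400146484375, 234.8626251220703), 75.57902526855469)
```

View pics/edge.png

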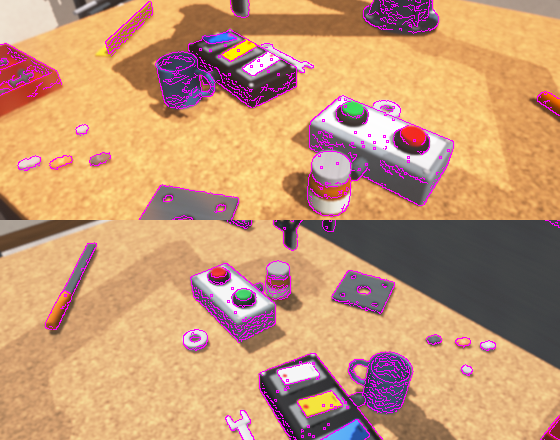

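The depth is pinhole-true because the bench comes out flat. The colour image is slightly shifted inward against it, so I'll measure from depth geometry alone.

```bash
python3 - <<'E'
from h import *
for n in ['scene0','side0']:
    p,d,T,v,cx,cy=load(n+'.npz'); d=cv2.medianBlur(d,3); vs,us=np.nonzero(d>0); P=pts(d,T,v,cx,cy,us,vs)
    for nm,c in [('red',(.57,.222)),('green',(.562,.123))]:
        c=np.array(c)
        for _ in range(8):
            b=(P[:,2]>.0745)&(P[:,2]<.088)&(np.hypot(*(P[:,:2]-c).T)<.026); Q=P[b]
            t=Q[abs(Q[:,2]-.082)<.0035] 
            (cc,r)=cv2.minEnclosingCircle((t[:,:2]*1000).astype(np.float32)); c=t[:,:2].mean(0)
        print(n,nm,len(t),c.round(4),'circ',np.round(cc,1),round(r,1),'z',np.median(t[:,2]).round(4))
    # switch box & station top edges: rect fit by sides, robust percentiles in yawed frame
    for nm,z,c0,yaw in [('station',.06,(.57,.17),-4),('switch',.05,(.49,-.17),-14.5)]:
        for yaw in np.arange(-20,21,1.) if 0 else [yaw]:
            a=np.radians(yaw);R=np.array([[np.cos(a),-np.sin(a)],[np.sin(a),np.cos(a)]])
            L=(P[:,:2]-c0)@R
            b=(abs(P[:,2]-z)<.004)&(abs(L[:,0])<.075)&(abs(L[:,1])<.14)
            print(n,nm,b.sum(),'x',np.percentile(L[b,0],[.5,2,98,99.5]).round(4),'y',np.percentile(L[b,1],[.5,2,98,99.5]).round(4))
    # paddles: points above .054
    b=(P[:,2]>.0555)&(P[:,2]<.076)&(abs(P[:,0]-.49)<.08)&(P[:,1]<-.05)&(P[:,1]>-.28)
    im=np.zeros(d.shape,np.uint8); im[vs[b],us[b]]=255
    k,lab,st,ce=cv2.connectedComponentsWithStats(im,connectivity=4)
    for i in range(1,k):
        if st[i,4]>60:
            Q=P[lab[vs,us]==i]; print(n,'comp',ce[i].round(0),st[i,4],Q.mean(0).round(4),cv2.minAreaRect((Q[:,:2]*1000).astype(np.float32)))
E
```

```text
scene0 red 326 [0.571  0.2262] circ [569.  225.7] 17.5 z 0.0813
scene0 green 254 [0.5648 0.1268] circ [562.7 125.7] 17.6 z 0.0815
scene0 station 4015 x [-0.0522 -0.0497  0.0436  0.0442] y [-0.0918 -0.0879  0.1019  0.1034]
scene0 switch 2128 x [-0.0561 -0.0528  0.0594  0.0602] y [-0.1163 -0.1115  0.115   0.116 ]
scene0 comp [218. 148.] 238 [ 0.4769 -0.2425  0.0637] ((472.4187316894531, -245.5819549560547), (36.09143829345703, 69.737548828125), 74.01554107666016)
scene0 comp [239. 160.] 352 [ 0.492  -0.1699  0.0631] ((490.6750183105469, -172.24668884277344), (34.532936096191406, 69.20282745361328), 77.61815643310547)
scene0 comp [261. 173.] 410 [ 0.511  -0.0979  0.0631] ((509.5550537109375, -100.36822509765625), (34.835758209228516, 68.22368621826172), 75.74954223632812)
side0 red 119 [0.5675 0.2209] circ [568.8 222.3] 17.3 z 0.0815
side0 green 150 [0.5604 0.1212] circ [561.2 123.3] 17.8 z 0.0816
side0 station 1832 x [-0.0536 -0.0527  0.0414  0.0431] y [-0.0961 -0.0949  0.0945  0.0984]
side0 switch 5944 x [-0.0577 -0.0567  0.0571  0.0592] y [-0.1236 -0.1223  0.1069  0.1111]
side0 comp [298. 263.] 584 [ 0.5063 -0.104   0.0639] ((508.95147705078125, -102.2125015258789), (35.604190826416016, 69.5797348022461), 75.67888641357422)
side0 comp [319. 294.] 699 [ 0.4878 -0.1765  0.064 ] ((490.4980163574219, -174.89376831054688), (35.73301696777344, 70.09616088867188), 75.02590942382812)
side0 comp [344. 328.] 955 [ 0.4702 -0.2487  0.0637] ((471.49078369140625, -247.00814819335938), (35.61874008178711, 69.61543273925781), 75.40264892578125)
```

>>> move_arm --pt "0.08 -0.02 0 0 0" --pt "0.16 -0.04 0 0 0" --pt "0.24 -0.06 0 0 0" --pt "0.32 -0.08 0 0 0" --pt "0.4 -0.1 0 0 0" --pt "0.48 -0.12 0 0 0" --pt "0.56 -0.14 0 0 0" --pt "0.56 -0.14 0 0 0" --force 40

```text
t: 0.77
tcp_pos: [0.5663, 0.2296, 0.2143]
tool_rot: [0.705, 0.709, 0.0, -0.002]
force: [1.4, -0.7, -0.4]
finger_gap: 0.004
```

>>> move_arm --pt "0 0 0.05 0 0" --pt "0 0 0.1 0 0" --pt "0 0 0.15 0 0" --pt "0 0 0.2 0 0" --pt "0 0 0.22 0 0" --pt "0 0 0.22 0 0" --pt "0 0 0.22 0 0" --pt "0 0 0.22 0 0"

```text
t: 1.43
tcp_pos: [0.57, 0.224, 0.1278]
tool_rot: [0.707, 0.707, 0.001, 0.001]
force: [0.1, -0.3, 0.4]
finger_gap: 0.001
```

```bash
python3 - <<'E'
from station import manip
import cv2,numpy as np
p,d=manip.snapshot("side"); q,e=manip.snapshot("wrist")
cv2.imwrite("pics/s1.png",np.hstack([cv2.resize(p[80:290,100:380],(400,300)),cv2.resize(q,(400,300))])[:,:,::-1])
s=manip.sense();print(s['tcp_pos'],s['force'])
E
```

```text
[0.57003911 0.22411311 0.12812253] [ 0.25240601  0.16058913 -0.04414969]
```

View pics/s1.png

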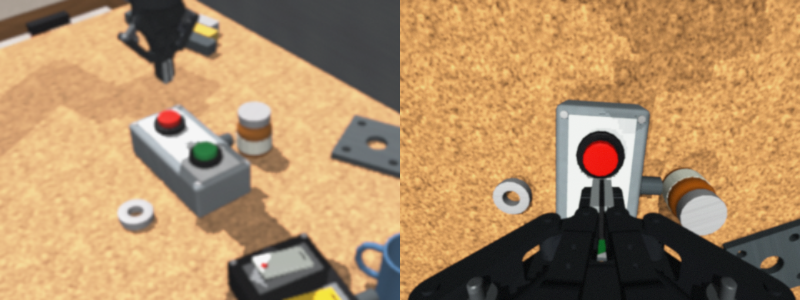

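The closed fingers are centred over the red button. I'll press in small steps.

>>> move_arm --pt "0 0 0.04 0 0" --pt "0 0 0.07 0 0" --pt "0 0 0.085 0 0" --pt "0 0 0.095 0 0" --pt "0 0 0.1 0 0" --pt "0 0 0.104 0 0" --pt "0 0 0.104 0 0" --pt "0 0 0.104 0 0"

```text
t: 2.2
tcp_pos: [0.5693, 0.2241, 0.0854]
tool_rot: [0.707, 0.707, 0.0, 0.0]
force: [-0.4, 0.9, -0.3]
finger_gap: -0.001
```

```bash
python3 - <<'E'
from station import manip
import cv2,numpy as np
p,d=manip.snapshot("side"); q,e=manip.snapshot("scene")
cv2.imwrite("pics/s2.png",np.hstack([cv2.resize(p[100:220,150:310],(400,300)),cv2.resize(q[180:300,320:480],(400,300))])[:,:,::-1])
s=manip.sense();print(s['tcp_pos'],s['force'])
E
```

```text
[0.56931338 0.22413351 0.08554903] [-0.60445987  0.70974259 -0.12988743]
```

View pics/s2.png

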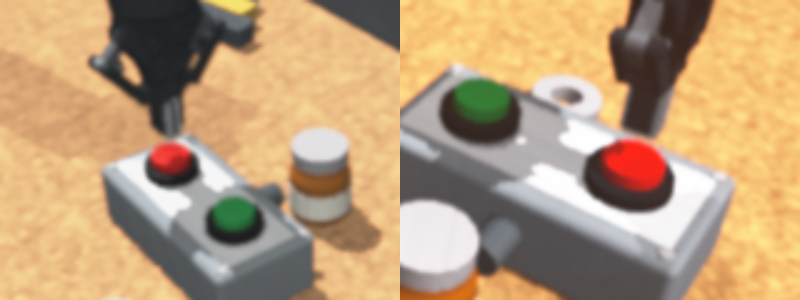

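Both views show the fingertip still above the cap, with no contact. I'll measure the tip height from depth.

```bash
python3 - <<'E'
from station import manip
from h import *
for n in ["side","scene"]:
    p,d=manip.snapshot(n); c=manip.get_calibration(n); T=np.array(c['pose'])
    vs,us=np.nonzero(d>0);P=pts(d,T,c['vfov'],c['cx'],c['cy'],us,vs)
    b=(abs(P[:,0]-.569)<.04)&(abs(P[:,1]-.224)<.04)&(P[:,2]>.086)&(P[:,2]<.13); Q=P[b]
    for z in np.arange(.076,.13,.004):
        m=(abs(P[:,0]-.569)<.045)&(abs(P[:,1]-.224)<.045)&(abs(P[:,2]-z)<.002); q=P[m]
        if len(q)>2: print(n,round(z,3),len(q),q[:,:2].min(0).round(3),q[:,:2].max(0).round(3),q[:,:2].mean(0).round(4))
print(manip.sense()['tcp_pos'])
E
```

```text
side 0.076 24 [0.551 0.199] [0.582 0.226] [0.5634 0.2103]
side 0.08 84 [0.551 0.204] [0.585 0.239] [0.5684 0.2204]
side 0.084 43 [0.553 0.206] [0.582 0.235] [0.5647 0.2198]
side 0.104 6 [0.562 0.211] [0.574 0.216] [0.5666 0.2136]
side 0.108 12 [0.557 0.211] [0.576 0.228] [0.5665 0.2146]
side 0.112 18 [0.556 0.21 ] [0.581 0.226] [0.565  0.2154]
side 0.116 24 [0.555 0.211] [0.581 0.229] [0.5658 0.216 ]
side 0.12 25 [0.555 0.21 ] [0.583 0.229] [0.5663 0.2165]
side 0.124 20 [0.554 0.21 ] [0.582 0.227] [0.5636 0.2158]
side 0.128 22 [0.555 0.211] [0.584 0.227] [0.5662 0.2162]
scene 0.076 57 [0.567 0.208] [0.587 0.243] [0.5816 0.2283]
scene 0.08 295 [0.551 0.208] [0.588 0.243] [0.5717 0.2261]
scene 0.084 44 [0.557 0.212] [0.584 0.24 ] [0.5701 0.2259]
scene 0.1 5 [0.574 0.218] [0.575 0.23 ] [0.5746 0.2258]
scene 0.104 19 [0.574 0.216] [0.577 0.236] [0.5757 0.2258]
scene 0.108 24 [0.567 0.215] [0.582 0.236] [0.5763 0.2285]
scene 0.112 41 [0.564 0.214] [0.583 0.237] [0.5779 0.2276]
scene 0.116 44 [0.563 0.215] [0.584 0.236] [0.5786 0.2272]
scene 0.12 38 [0.566 0.214] [0.584 0.236] [0.5789 0.2267]
scene 0.124 46 [0.565 0.215] [0.584 0.237] [0.5792 0.2278]
scene 0.128 47 [0.562 0.215] [0.584 0.237] [0.5786 0.2282]
[0.56922696 0.22408487 0.08546733]
```

In the camera data the tip is at z≈0.102, although the reported TCP implies 0.074. The x/y position agrees. I'll trust the cameras and contact force, and creep down with force checks.

>>> move_arm --pt "0 0 0.01 0 0" --pt "0 0 0.02 0 0" --pt "0 0 0.03 0 0" --pt "0 0 0.035 0 0" --pt "0 0 0.04 0 0" --pt "0 0 0.043 0 0" --pt "0 0 0.045 0 0" --pt "0 0 0.045 0 0"

```text
t: 3.07
tcp_pos: [0.5689, 0.224, 0.0669]
tool_rot: [0.707, 0.707, -0.0, -0.0]
force: [-0.2, 0.5, 0.1]
finger_gap: 0.003
```

>>> move_arm --pt "0 0 0.002 0 0" --pt "0 0 0.004 0 0" --pt "0 0 0.006 0 0" --pt "0 0 0.008 0 0" --pt "0 0 0.01 0 0" --pt "0 0 0.01 0 0" --pt "0 0 0.01 0 0" --pt "0 0 0.01 0 0"

```text
t: 3.73
tcp_pos: [0.5691, 0.2241, 0.0633]
tool_rot: [0.707, 0.707, 0.0, 0.0]
force: [-0.7, 0.3, 2.7]
finger_gap: -0.003
```

Contact is 2.7 N at a reported z of 0.0633, so the cap touches at about 0.065. I'll press the remaining travel.

>>> move_arm --pt "0 0 0.003 0 0" --pt "0 0 0.006 0 0" --pt "0 0 0.009 0 0" --pt "0 0 0.012 0 0" --pt "0 0 0.013 0 0" --pt "0 0 0.013 0 0" --pt "0 0 0.013 0 0" --pt "0 0 0.013 0 0"

```text
t: 4.4
tcp_pos: [0.5692, 0.2241, 0.0594]
tool_rot: [0.707, 0.707, 0.0, 0.0]
force: [-2.3, -1.0, 11.5]
finger_gap: -0.001
```

Force is 11.5 N, well over the 5 N spring end, so red is fully in. Next I lift clear and travel to the yellow rocker.

>>> move_arm --pt "0 0 -0.03 0 0" --pt "0 0 -0.08 0 0" --pt "0 0 -0.13 0 0" --pt "0 0 -0.18 0 0" --pt "0 0 -0.18 0 0" --pt "0 0 -0.18 0 0" --pt "0 0 -0.18 0 0" --pt "0 0 -0.18 0 0"

```text
t: 5.07
tcp_pos: [0.5678, 0.2238, 0.1284]
tool_rot: [0.707, 0.707, -0.001, -0.001]
force: [-0.2, -0.2, -0.8]
finger_gap: 0.007
```

>>> move_arm --pt "-0.06 -0.017 0 0 0" --pt "-0.12 -0.033 0 0 0" --pt "-0.18 -0.05 0 0 0" --pt "-0.24 -0.067 0 0 0" --pt "-0.3 -0.083 0 0 0" --pt "-0.36 -0.1 0 0 0" --pt "-0.42 -0.117 0 0 0" --pt "-0.48 -0.134 0 0 0"

```text
t: 5.73
tcp_pos: [0.5141, 0.0311, 0.1287]
tool_rot: [0.707, 0.707, -0.001, -0.001]
force: [-0.4, 0.1, 0.6]
finger_gap: 0.004
```

>>> move_arm --pt "-0.07 -0.02 0 0 0" --pt "-0.14 -0.04 0 0 0" --pt "-0.21 -0.06 0 0 0" --pt "-0.28 -0.08 0 0 0" --pt "-0.35 -0.1 0 0 0" --pt "-0.42 -0.12 0 0 0" --pt "-0.495 -0.1375 0 0 0" --pt "-0.495 -0.1375 0 0 0"

```text
t: 6.4
tcp_pos: [0.4599, -0.1707, 0.129]
tool_rot: [0.709, 0.705, -0.001, 0.001]
force: [0.1, -0.8, 0.0]
finger_gap: -0.001
```

>>> move_arm --pt "0 0 0.02 0 0" --pt "0 0 0.04 0 0" --pt "0 0 0.06 0 0" --pt "0 0 0.08 0 0" --pt "0 0 0.08 0 0" --pt "0 0 0.08 0 0" --pt "0 0 0.08 0 0" --pt "0 0 0.08 0 0"

```text
t: 7.07
tcp_pos: [0.4608, -0.1658, 0.0982]
tool_rot: [0.707, 0.707, 0.0, 0.0]
force: [-0.1, -0.2, 0.7]
finger_gap: 0.001
```

```bash
python3 - <<'E'
from station import manip
from h import *
o=[]
for n in ["side","scene"]:
    p,d=manip.snapshot(n); c=manip.get_calibration(n); T=np.array(c['pose']); o.append(p)
    vs,us=np.nonzero(d>0);P=pts(d,T,c['vfov'],c['cx'],c['cy'],us,vs)
    for z in np.arange(.078,.13,.004):
        m=(abs(P[:,0]-.46)<.045)&(abs(P[:,1]+.166)<.045)&(abs(P[:,2]-z)<.002); q=P[m]
        if len(q)>2: print(n,round(z,3),len(q),q[:,:2].min(0).round(3),q[:,:2].max(0).round(3),q[:,:2].mean(0).round(4))
    for nm,c0 in [('red',(.569,.224)),('green',(.562,.1245))]:
        m=(np.hypot(P[:,0]-c0[0],P[:,1]-c0[1])<.014); print(nm,np.median(P[m,2]))
print(manip.sense()['tcp_pos'])
cv2.imwrite("pics/s3.png",np.hstack([cv2.resize(o[0][200:380,210:450],(400,300)),cv2.resize(o[1][80:230,120:320],(400,300))])[:,:,::-1])
E
```

```text
side 0.118 7 [ 0.453 -0.178] [ 0.463 -0.172] [ 0.457  -0.1758]
side 0.122 16 [ 0.448 -0.178] [ 0.465 -0.159] [ 0.4552 -0.1745]
side 0.126 33 [ 0.447 -0.178] [ 0.473 -0.161] [ 0.4551 -0.1732]
red 0.08191938441834756
green 0.08201933806040473
scene 0.118 17 [ 0.453 -0.172] [ 0.469 -0.153] [ 0.4653 -0.16  ]
scene 0.122 18 [ 0.454 -0.168] [ 0.475 -0.151] [ 0.4655 -0.1563]
scene 0.126 25 [ 0.453 -0.172] [ 0.475 -0.151] [ 0.4677 -0.1588]
red 0.08164337144479977
green 0.08145564271253386
[ 0.46071866 -0.16598838  0.0982912 ]
```

View pics/s3.png

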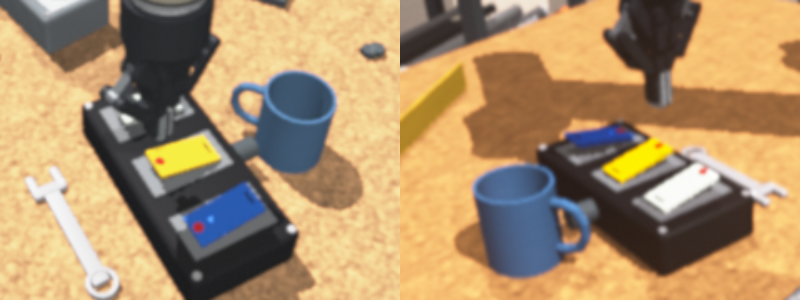

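Tip is at z≈0.116, centred on the red-dot end of the yellow rocker. Red is back at 82 mm, so it has released. I'll lower in steps.

>>> move_arm --pt "0 0 0.03 0 0" --pt "0 0 0.06 0 0" --pt "0 0 0.09 0 0" --pt "0 0 0.1 0 0" --pt "0 0 0.108 0 0" --pt "0 0 0.114 0 0" --pt "0 0 0.12 0 0" --pt "0 0 0.12 0 0"

```text
t: 7.83
tcp_pos: [0.4603, -0.1659, 0.05]
tool_rot: [0.707, 0.707, 0.0, 0.0]
force: [0.0, 0.1, -1.1]
finger_gap: -0.005
```

>>> move_arm --pt "0 0 0.003 0 0" --pt "0 0 0.006 0 0" --pt "0 0 0.009 0 0" --pt "0 0 0.012 0 0" --pt "0 0 0.015 0 0" --pt "0 0 0.015 0 0" --pt "0 0 0.015 0 0" --pt "0 0 0.015 0 0"

```text
t: 8.5
tcp_pos: [0.4605, -0.166, 0.0438]
tool_rot: [0.707, 0.707, 0.0, 0.0]
force: [0.0, 0.1, -0.1]
finger_gap: 0.002
```

>>> move_arm --pt "0 0 0.002 0 0" --pt "0 0 0.004 0 0" --pt "0 0 0.006 0 0" --pt "0 0 0.008 0 0" --pt "0 0 0.008 0 0" --pt "0 0 0.008 0 0" --pt "0 0 0.008 0 0" --pt "0 0 0.008 0 0"

```text
t: 9.17
tcp_pos: [0.4607, -0.1661, 0.042]
tool_rot: [0.707, 0.707, 0.0, 0.001]
force: [-2.6, 1.1, 13.5]
finger_gap: -0.0
```

The rocker is at its stop at 13.5 N. I'll lift and check it.

>>> move_arm --pt "0 0 -0.03 0 0" --pt "0 0 -0.08 0 0" --pt "0 0 -0.13 0 0" --pt "0 0 -0.18 0 0" --pt "0 0 -0.22 0 0" --pt "0 0 -0.22 0 0" --pt "0 0 -0.22 0 0" --pt "0 0 -0.22 0 0"

```text
t: 9.83
tcp_pos: [0.46, -0.1657, 0.128]
tool_rot: [0.707, 0.707, -0.0, -0.0]
force: [-0.2, -0.3, -1.0]
finger_gap: -0.002
```

>>> move_arm --pt "0.06 0.02 0 0 0" --pt "0.12 0.04 0 0 0" --pt "0.18 0.06 0 0 0" --pt "0.24 0.08 0 0 0" --pt "0.3 0.1 0 0 0" --pt "0.36 0.12 0 0 0" --pt "0.36 0.12 0 0 0" --pt "0.36 0.12 0 0 0"

```text
t: 10.5
tcp_pos: [0.5077, -0.0207, 0.1273]
tool_rot: [0.706, 0.708, -0.001, -0.001]
force: [0.4, -0.6, 0.1]
finger_gap: 0.002
```

```bash
cat > chk.py <<'E'
from station import manip
from h import *
import sys
o=[]
for n in ["side","scene"]:
    p,d=manip.snapshot(n); c=manip.get_calibration(n); T=np.array(c['pose']); o.append(p)
    vs,us=np.nonzero(d>0);P=pts(d,T,c['vfov'],c['cx'],c['cy'],us,vs)
    ax=np.array([.968,-.249]);ay=np.array([.249,.968])
    for nm,c0 in [('white',(.509,-.101)),('yellow',(.4905,-.1735)),('blue',(.472,-.246))]:
        L=P[:,:2]-c0; s=L@ax;w=L@ay
        m=(abs(s)<.03)&(abs(w)<.012)&(abs(P[:,2]-.064)<.015)
        k=np.polyfit(s[m],P[m,2],1); print(n,nm,m.sum(),'angle',round(float(np.arctan(k[0])),3),'z0',k[1].round(4))
    for nm,c0 in [('red',(.569,.224)),('green',(.562,.1245))]:
        m=(np.hypot(P[:,0]-c0[0],P[:,1]-c0[1])<.014)&(P[:,2]<.09); print(n,nm,np.median(P[m,2]))
s=manip.sense();print(s['t'],s['tcp_pos'],s['force'])
cv2.imwrite(f"pics/{sys.argv[1]}.png",np.hstack([cv2.resize(o[0],(400,300)),cv2.resize(o[1],(400,300))])[:,:,::-1])
E
python3 chk.py s4
```

```text
side white 321 angle -0.14 z0 0.0635
side yellow 451 angle 0.204 z0 0.0641
side blue 553 angle 0.194 z0 0.0641
side red 0.08196198477649363
side green 0.08149494373873495
scene white 244 angle -0.116 z0 0.0627
scene yellow 176 angle 0.014 z0 0.0601
scene blue 160 angle -0.011 z0 0.0601
scene red 0.08162409171461102
scene green 0.08169318168985637
10.6 [ 0.50766212 -0.02220427  0.1277028 ] [-0.88273543  0.1626745  -0.03342284]
```

View pics/s4.png

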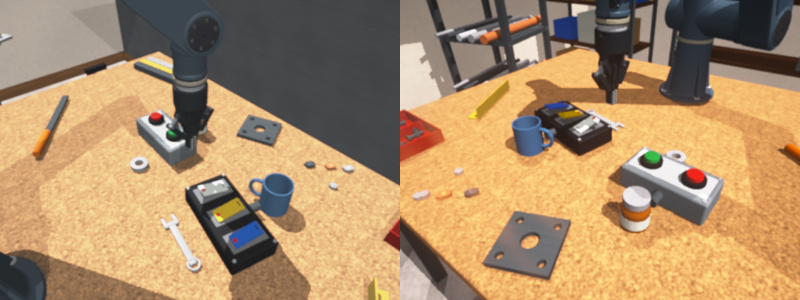

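```bash
python3 - <<'E'
from h import *
for n in ['side0','scene0']:
    p,d,T,v,cx,cy=load(n+'.npz'); vs,us=np.nonzero(d>0);P=pts(d,T,v,cx,cy,us,vs)
    ax=np.array([.968,-.249]);ay=np.array([.249,.968])
    for nm,c0 in [('white',(.509,-.101)),('yellow',(.4905,-.1735)),('blue',(.472,-.246))]:
        L=P[:,:2]-c0; s=L@ax;w=L@ay
        m=(abs(s)<.03)&(abs(w)<.012)&(abs(P[:,2]-.064)<.015)
        k=np.polyfit(s[m],P[m,2],1); print(n,nm,m.sum(),np.arctan(k[0]).round(3))
E
```

```text
side0 white 329 -0.135
side0 yellow 386 -0.17
side0 blue 561 0.188
scene0 white 239 -0.112
scene0 yellow 207 -0.12
scene0 blue 160 0.003
```

White and blue are unchanged from the start fits, and yellow went from -0.17 to +0.20, so it is OFF. Now for the green button.

>>> move_arm --pt "0.06 0.022 0 0 0" --pt "0.12 0.044 0 0 0" --pt "0.18 0.066 0 0 0" --pt "0.24 0.088 0 0 0" --pt "0.3 0.11 0 0 0" --pt "0.366 0.133 0 0 0" --pt "0.366 0.133 0 0 0" --pt "0.366 0.133 0 0 0"

```text
t: 11.27
tcp_pos: [0.5616, 0.1242, 0.1281]
tool_rot: [0.707, 0.707, -0.0, -0.0]
force: [-0.4, -0.3, 0.0]
finger_gap: -0.001
```

>>> move_arm --pt "0 0 0.05 0 0" --pt "0 0 0.1 0 0" --pt "0 0 0.13 0 0" --pt "0 0 0.145 0 0" --pt "0 0 0.15 0 0" --pt "0 0 0.15 0 0" --pt "0 0 0.15 0 0" --pt "0 0 0.15 0 0"

```text
t: 11.93
tcp_pos: [0.5623, 0.124, 0.0696]
tool_rot: [0.707, 0.707, 0.001, 0.001]
force: [0.4, -0.9, -0.1]
finger_gap: 0.001
```

>>> move_arm --pt "0 0 0.005 0 0" --pt "0 0 0.01 0 0" --pt "0 0 0.015 0 0" --pt "0 0 0.02 0 0" --pt "0 0 0.025 0 0" --pt "0 0 0.028 0 0" --pt "0 0 0.028 0 0" --pt "0 0 0.028 0 0"

```text
t: 12.6
tcp_pos: [0.5622, 0.1245, 0.0593]
tool_rot: [0.707, 0.707, 0.001, 0.001]
force: [-2.0, 0.3, 13.1]
finger_gap: 0.0
```

Green is bottomed at 13 N, at the same height as red was. Lifting away.

>>> move_arm --pt "0 0 0 0 0" --pt "0 0 -0.03 0 0" --pt "0 0 -0.08 0 0" --pt "0 0 -0.14 0 0" --pt "0 0 -0.2 0 0" --pt "0 0 -0.26 0 0" --pt "0 0 -0.3 0 0" --pt "0 0 -0.3 0 0"

```text
t: 13.27
tcp_pos: [0.5638, 0.1247, 0.1811]
tool_rot: [0.707, 0.707, 0.003, 0.002]
force: [-0.2, -0.8, 0.1]
finger_gap: 0.003
```

>>> move_arm --pt "0 0 0 0 0" --pt "0 0 0 0 0" --pt "0 0 0 0 0" --pt "0 0 0 0 0" --pt "0 0 0 0 0" --pt "0 0 0 0 0" --pt "0 0 0 0 0" --pt "0 0 0 0 0"

```text
t: 13.93
tcp_pos: [0.5615, 0.1244, 0.1773]
tool_rot: [0.707, 0.707, -0.0, -0.0]
force: [0.2, 0.5, 0.8]
finger_gap: -0.002
```

```bash
python3 chk.py s5
```

```text
side white 326 angle -0.14 z0 0.0636
side yellow 451 angle 0.193 z0 0.064
side blue 551 angle 0.185 z0 0.0642
side red 0.08183872471149545
side green 0.08191188838315011
scene white 236 angle -0.102 z0 0.0626
scene yellow 177 angle 0.019 z0 0.0601
scene blue 155 angle -0.008 z0 0.0598
scene red 0.08157788451154632
scene green 0.08157367452341802
14.0333 [0.56156771 0.12443089 0.17744111] [ 0.26701165 -0.74177605  0.46476508]
```

View pics/s5.png

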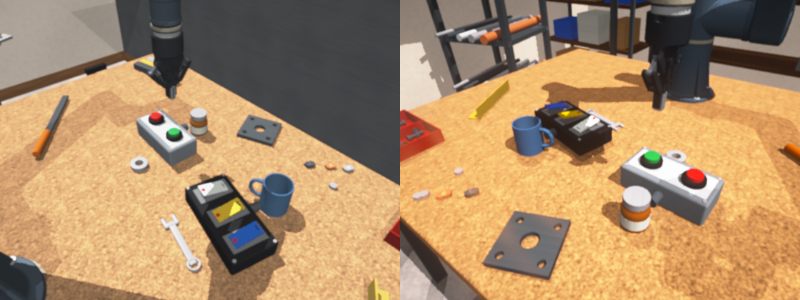

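The picture shows both buttons out, the yellow rocker's dot end down, and the spanner, mug, jar and bearing where they were. Handing in.

```bash
python3 -c "
from station import manip
print(manip.sign_off())"
```

```text
the job is handed in; nothing more can be done
None
```

I did the three steps in order with the fingers shut and handed the job in at about 14 s. The hand-in reports no verdict.

**What I did**
- **Red stop button:** pressed until it bottomed at 11.5 N, then let go; its top read back at 82 mm.
- **Yellow rocker:** tipped to OFF until it hit its stop at 13.5 N.
- **Green start button:** pressed until it bottomed at 13 N, then let go.

**Last checks**
- **Side camera:** the yellow rocker is at about +0.19 rad (OFF) and the blue at +0.185 (OFF). The white is at -0.14 (ON), against -0.135 at the start. Both button tops are at 82 mm.
- **Loose items:** by eye in the pictures, the spanner, mug, jar and bearing had not moved. I did not measure them.
- **Arm:** it ended clear of everything, with the wrist force near zero.

**What disagreed**
- **Fingertip height:** the cameras and contact both put the fingertips about 17 mm above the reported TCP, not 11 mm ahead of it. The first red press stopped short of the cap for that reason, and from then on I worked from camera and contact heights.
- **Camera positions:** colour positions from the two cameras differed by about 10 mm, so I used depth positions instead.
- **Scene camera slopes:** its fits for the far rockers (yellow +0.02, blue -0.01) were unusable. They gave about 0 for the blue one at the start too, when it was known to be OFF.

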